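# Press open the touch-latch bin and push the spent capsule in

## Robot

A 6-joint arm with a two-finger parallel gripper is mounted at the origin on the work surface. World frame = base frame: x ahead of the robot, y to its left, z up, the work surface at z = 0. Lengths are in m, angles in degrees, forces in N, time in s.
With the tool pointing down it reaches from about 0.35 to 0.975 m from the base axis. Payload 4.9 kg.
Tool frame: the origin (TCP) lies midway between the tips of the shut fingers; the grasp point (between the pads) lies env.grasp_offset behind it (env.grasp_offset is the distance from the TCP to the grasp point, in m); z points along the fingers, y is the line along which they close (so a half turn about z gives the same grasp; the last joint's range is limited). The gripper opens to 85 mm and grips with 20 to 120 N. Pads are 22 mm wide; open, the fingers measure 114 mm over their backs; the gripper's body (76 mm by 85 mm) begins 54 mm behind the grasp point. The pads swing forward as they close: fully open they stand 13 mm farther back than shut.
Start: joints at [57.926, 3.019, 92.412, -0, 84.569, -6.818], TCP at [0.267, 0.565, 0.208] pointing down, gripper open.
Joint ranges: [-172.51, 172.51], [-57.92, 126.97], [3.15, 148.05], [-58.71, 238.71], [5.1, 150.11], [-179.66, 179.66]. Speed limits (degrees/s): [147.25, 147.25, 180, 180, 180, 180].

## Interface

Orientations are given as a 3x3 rotation matrix whose columns are the frame's x, y, z axes.
In Python, from bench import env, camera, calibration gives the robot as it stands.
- The arm moves only by the tool step_arm, never from a script. Its arguments are lists of equal length, an entry for each row: "hand": the gripper's target within -1 to 1 (fully open at 1, half-way at 0, shut at -1); "dp": the shift along the tool's x, y, z in m, a list of three; "turn": the turn, a rotation vector about the tool's x, y, z in rad, a list of three. In form: {"hand": [hand, ...], "dp": [[x, y, z], ...], "turn": [[wx, wy, wz], ...]}. A call has 1 to 20 rows; each row shifts and turns the commanded pose from where the row before left it, along the tool's axes as they then stand; what a row does not reach is not made up. A row lasts 1/10 s, in which the tool goes at most 50 mm and 8.59 degrees, less where a joint would pass 70% of its speed; a pose out of reach is approached as far as the arm can. A call with a gripper value outside its range is refused whole. The fingers move at their own pace and stop on an object; "squeeze" is the grip in N (left out, the last holds). Time passes only in rows, so rows that do not move let the fingers close. It gives the time, the measured TCP pose, the force, the opening and the grip force at its end, in the units of the state.
- env.state(): the state, without advancing time (a new reading comes with each control period).
- camera(name): name is "scene" or "side" or "wrist"; returns (picture, depth): 420x560x3 uint8, blue, green, red; 420x560 float32, m along the optical axis (not along the pixel's ray), 0 where there is no reading.
- calibration(name): a dict with "camera_matrix" (3x3 intrinsics, pixels), "R" (3x3) and "t" (3): a world point X has camera coordinates R X + t. Camera axes: x right, y down, z forward; pixel columns grow to the right and rows downward; lengths in m; the calibration is good to about 2 mm. The wrist camera is an equidistant fisheye: a pixel r from the principal point sees the ray r / f radians off the axis. A picture is of the moment at which its call begins: read the wrist's pose just before it. calibration takes no time and is no camera call; for the wrist camera it gives the pose at the moment of the call.
- env.sign_off(): hands the job in; it is judged then, once.
The state is a dict: "t": time; "joint_pos": joint angles; "dq": joint speeds; "effort": joint torques, N m; "position": TCP position; "eef_rot": TCP orientation; "contact_force": force on the tool from outside, world axes, zero at the start; "wrist_torque": the same for the moment, N m; "opening": opening from 0.0 (shut) to 1.0 (fully open); "grasp_force": force on a finger pad.
Only numpy, scipy, OpenCV 4.12 (cv2) and the standard library are available. Lean on these libraries where they do the work, as an engineer would, in place of code of your own. Each camera call takes 0.05 s, during which the arm holds its last target. There are 200 camera calls.

## Task

Press the top of the middle front panel of the counter unit inwards until its touch catch lets go, then take your finger away so that the spring tilts the bin out. Then push the spent coffee capsule gently along the counter top with your fingertips, over the front edge and into the open bin. Do not pinch or lift the capsule or anything else, and leave the tray, glasses, canister and spoons where they are.

Things in the scene. Friction and masses are not known exactly. Their poses are not given: they have to be found in the camera images.
- counter: Fixed low counter unit: pale green-speckled slab 360 mm deep (x), 900 wide (y), 20 thick, top 200 mm above the work surface, over three flush wooden fronts. Origin: on the work surface, straight under the middle of the slab's front edge. x points level into the unit (away from the robot), y along the front edge to the left, z up. It stands turned by up to 0.16 rad.
- counter_edge (a point): Middle of the slab's front edge, on its top face (200 mm up); axes as the counter. The three fronts stand before this edge, so their 16 mm thick top edges (175 mm up) show from above; their outer faces are 24 mm out (-x) from it. Only the middle front (220 mm wide, centred) moves: the tilt-out bin's panel. The outer two (334 mm wide) are fixed.
- bin (a joint): Tilt of the bin about a level hinge at its panel's foot (20 mm up). 0 shut and latched; positive: top tilted out to the robot, stop at 0.5 rad; negative: pressed in, stop at -0.05 (7 mm at bin_press). Press the top in about 5 mm or to the stop (3 to 8 N; a brief bump is not enough) to free the catch; as the finger backs off, a damped spring tilts the bin to 0.5 in about 1 s, top edge 75 mm farther out, and keeps it there.
- bin_press (a point): Where to press: on the outer face of the middle panel, midway across, 20 mm below its top edge (155 mm above the work surface when shut). Moves with the bin; with the bin shut its x axis points into the unit.
- bin_in (a point): Centre of the inner floor of the bin's grey bucket, fixed behind the panel: 108 mm front to back (x), 196 wide (y), walls 86 mm high or more, open above. Moves with the bin; z points out of its mouth. Tilted out, the mouth lies open straight in front of the slab's front edge, for 95 mm either side of the middle and about 75 mm outwards.
- capsule: Spent aluminium coffee capsule, standing on its flat wide rim on the slab, between 35 and 80 mm behind its front edge and within 90 mm of its middle: 37 mm across the rim (2 mm thick), tapering from 34 to 29 mm, 29 mm tall, 15 g. Origin: centre of its underside, z up. Thin-walled: a squeeze or downward press of 15 N spoils it.
- tray: Bystander. Round shallow silver tray, 260 mm across, 14 mm high, on the slab at its left or right end; origin centre of its underside.
- glass0: Bystander. Glass tumbler on the tray, 68 mm across, 85 mm tall; origin centre of its underside.
- glass1: Bystander. A second such tumbler on the tray.
- glass2: Bystander. A third such tumbler on the tray.
- canister: Bystander. White sugar canister with a wooden screw-top lid, 100 mm across, 120 mm tall, on the slab at the end away from the tray; origin centre of its underside.
- spoon0: Bystander. Steel teaspoon 140 mm long, lying on the tray near its far rim; its x axis runs along it.
- spoon1: Bystander. Steel teaspoon 140 mm long, lying flat on the slab behind the capsule, roughly along the counter, 170 to 190 mm behind the front edge.
There are look-alikes about, which are no part of the job. What is meant by the capsule is not brown or red, and is the smaller of those in its own colour.

How it is judged (in metres and radians):
On the way, in this order (a step that is already met when the one before it is completed fails the run):
1. the bin panel is pressed inwards (value of joint bin below -0.012 rad).
2. the catch has let go and the spring has tilted the bin out, with the capsule still on the counter top (value of joint bin above 0.4 rad and z of capsule in the frame of counter above 0.19 m), for 0.2 s.
3. the capsule is in the bin (x of capsule in the frame of bin_in between -0.065 and 0.06 m and y of capsule in the frame of bin_in between -0.1 and 0.1 m and z of capsule in the frame of bin_in between -0.01 and 0.09 m), for 0.2 s.
At the end, for the whole second after the job is handed in: The bin stands tilted out by more than 0.4 rad and the capsule lies at rest inside its bucket; tray, glasses, canister and spoons are within 20 mm of where they began (all of step 3 and value of joint bin above 0.4 rad and linear speed of capsule below 0.03 m/s and distance of each of tray, glass0, glass1, glass2, canister, spoon0, spoon1 from where it was at the start of the episode below 0.02 m); the robot touches nothing.
It fails at once if the capsule is lifted more than 25 mm off the counter top (z of capsule in the frame of counter above 0.225 m).
It fails at once if the capsule is squeezed or pressed with more than 15 N (contact force between the fingers and capsule above 15 N).
It fails at once if a bystander is shifted by more than 20 mm (distance of any of tray, glass0, glass1, glass2, canister, spoon0, spoon1 from where it was at the start of the episode above 0.02 m).
It fails at once if a glass or the canister is tipped (angle between any of glass0, glass1, glass2, canister's own z axis and vertical above 0.3 rad).
It also fails if it takes over 48 s, if anything falls off the work surface, if the arm or the gripper's body presses on something with over 40 N, if the wrist force passes 120 N, or if a joint passes its speed limit or range.

## Working session

There is one attempt and no reset: what is moved stays moved. The work goes in short steps, Python scripts to look and compute and a tool call to move; the robot and the scene stay as the last step left them, time stands still between calls to the robot, and variables do not carry over. Pictures are saved under pics/ and viewed, at most 10 in all, crops included, and the job is handed in when it is done.

Besides the shell and the picture viewer there is one more tool, called after ">>>" as name(argument=value, ...), one argument or row to a line, values as JSON. step_arm: Moves the arm, as the interface text tells. Its arguments: {"type":"object","properties":{"hand":{"type":"array","items":{"type":"number"}},"dp":{"type":"array","items":{"type":"array","items":{"type":"number"}}},"turn":{"type":"array","items":{"type":"array","items":{"type":"number"}}},"squeeze":{"type":"number"}},"required":["hand","dp","turn"]}

```bash
mkdir -p pics
cat > h.py <<'E'
import numpy as np, cv2
from bench import env, camera, calibration
def shot(n,f):
    p,d=camera(n); c=calibration(n); cv2.imwrite(f'pics/{f}.png',p); np.savez(f'pics/{f}.npz',p=p,d=d,K=c['camera_matrix'],R=c['R'],t=c['t']); return p,d
def load(f): return np.load(f'pics/{f}.npz')
def px(z,u,v,depth=None):
    K,R,t=z['K'],z['R'],z['t']; dd=z['d'][int(v),int(u)] if depth is None else depth
    r=np.linalg.inv(K)@[u,v,1]; return R.T@(r*dd-t)
def onz(z,u,v,h):
    K,R,t=z['K'],z['R'],z['t']; o=-R.T@t; r=R.T@np.linalg.inv(K)@[u,v,1]; return o+r*(h-o[2])/r[2]
E
python3 - <<'E'
from h import *
shot('scene','s0'); shot('side','d0')
s=env.state(); print(s['t'],s['position'],s['eef_rot'],env.grasp_offset)
E
```

```text
0.1 [0.26634085 0.56473831 0.20698429] [[-9.04420085e-01  4.26641976e-01 -9.66177698e-04]
 [ 4.26643021e-01  9.04418747e-01 -1.56927341e-03]
 [ 2.04311314e-04 -1.83149536e-03 -9.99998302e-01]] 0.0187
```

View pics/s0.png

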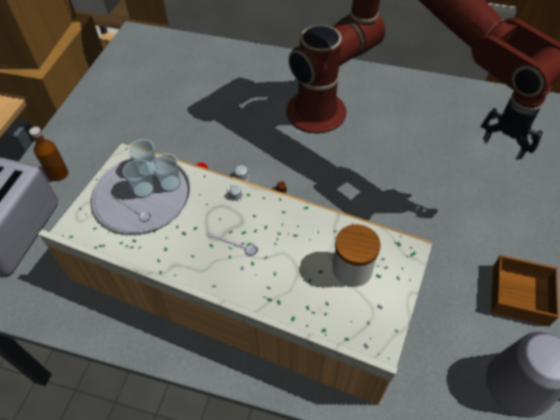

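View pics/d0.png

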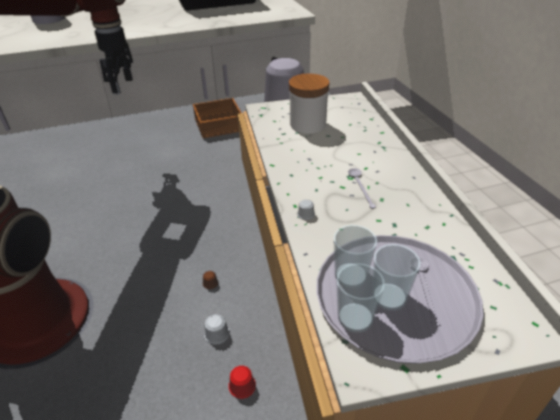

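The candidates are red (side 242,381), brown (side 209,279), large silver on the table (side 216,328; scene 241,172) and small silver on the slab (side 306,209; scene 235,193). The small silver one on the slab fits: it is silver, the smaller of the two, and stands on the counter. I'll confirm it in an enlarged crop and measure the edges.

Run:
```python
from h import *
a=load('s0');b=load('d0')
A=cv2.resize(a['p'][130:230,170:310],None,fx=4,fy=4,interpolation=2)
B=cv2.resize(b['p'][95:235,230:330],None,fx=4,fy=4,interpolation=2)
cv2.imwrite('pics/c1.png',np.hstack([cv2.resize(A,(480,343)),cv2.resize(B[:,:],(245,343))]))
B2=cv2.resize(b['p'][90:240,220:340],None,fx=4,fy=4,interpolation=2);cv2.imwrite('pics/c2.png',B2)
for n,z,pts in (('s',a,[(235,191),(241,172),(125,150),(430,240)]),('d',b,[(306,206),(216,325)])):
  for u,v in pts: print(n,u,v,px(z,u,v).round(3),onz(z,u,v,.2).round(3))
# slab top points from both depth maps, z in .195-.205
import itertools
for z in (a,b):
  v,u=np.mgrid[0:420,0:560]; d=z['d']; P=np.stack([u,v,np.ones_like(u)],-1)@np.linalg.inv(z['K']).T*d[...,None]
  W=(P-z['t'])@z['R']; m=(d>0)&(abs(W[...,2]-.2)<.006)
  # largest component
  n,l,st,_=cv2.connectedComponentsWithStats(m.astype(np.uint8)); k=1+np.argmax(st[1:,4]); Q=W[l==k]
  r=cv2.minAreaRect(Q[:,:2].astype(np.float32)); print(Q[:,2].mean(),r, cv2.boxPoints(r).round(3).tolist())
  # object points above slab .21-.24
  c=(W[...,2]>.222)&(W[...,2]<.235)&(d>0); n,l,st,ce=cv2.connectedComponentsWithStats(c.astype(np.uint8))
  for i in range(1,n):
    if 10<st[i,4]<400: print('obj',ce[i].round(),st[i,4],W[l==i].mean(0).round(3),np.ptp(W[l==i],axis=0).round(3))
```

```text
s 235 191 [ 0.581 -0.086  0.23 ] [ 0.559 -0.096  0.2  ]
s 241 172 [ 0.365 -0.155  0.037] [ 0.492 -0.101  0.2  ]
s 125 150 [ 0.501 -0.446  0.199] [ 0.502 -0.445  0.2  ]
s 430 240 [ 0.435  0.448 -0.003] [0.578 0.418 0.2  ]
d 306 206 [ 0.573 -0.1    0.228] [ 0.585 -0.068  0.2  ]
d 216 325 [ 0.359 -0.174  0.043] [ 0.351 -0.292  0.2  ]
0.20058721604090157 ((0.6954730749130249, -0.04541459679603577), (0.9038113355636597, 0.337617427110672), 83.10054016113281) [[0.4740000069141388, -0.4740000069141388], [0.8090000152587891, -0.5139999985694885], [0.9169999957084656, 0.382999986410141], [0.5820000171661377, 0.4230000078678131]]
obj [552.   1.] 43 [-0.525  0.72   0.226] [0.02  0.061 0.011]
obj [334.  62.] 273 [0.003 0.053 0.229] [0.274 0.271 0.013]
obj [166. 170.] 20 [ 0.562 -0.286  0.231] [0.015 0.022 0.011]
obj [139. 176.] 21 [ 0.601 -0.349  0.231] [0.017 0.019 0.01 ]
obj [171. 184.] 61 [ 0.602 -0.257  0.228] [0.041 0.046 0.013]
obj [143. 190.] 60 [ 0.64  -0.318  0.228] [0.044 0.046 0.013]
obj [234. 190.] 92 [ 0.576 -0.09   0.228] [0.033 0.029 0.011]
obj [350. 277.] 105 [0.748 0.249 0.228] 
[... 176 characters left out ...]
9998593330383], [0.8240000009536743, -0.5130000114440918], [0.9330000281333923, 0.38600000739097595], [0.5870000123977661, 0.4269999861717224]]
obj [192.   1.] 60 [0.621 1.478 0.227] [0.116 0.052 0.012]
obj [308. 122.] 172 [0.698 0.214 0.228] [0.092 0.07  0.013]
obj [306. 204.] 134 [ 0.574 -0.095  0.228] [0.028 0.027 0.01 ]
obj [ 27. 254.] 361 [ 0.071 -0.06   0.229] [0.072 0.098 0.013]
obj [336. 270.] 19 [ 0.558 -0.272  0.228] [0.003 0.016 0.01 ]
obj [393. 273.] 25 [ 0.64  -0.312  0.233] [0.016 0.011 0.006]
obj [358. 294.] 88 [ 0.569 -0.33   0.23 ] [0.026 0.018 0.012]
obj [393. 300.] 141 [ 0.616 -0.357  0.228] [0.045 0.017 0.013]
obj [354. 320.] 177 [ 0.543 -0.371  0.229] [0.048 0.037 0.013]
```

View pics/c2.png

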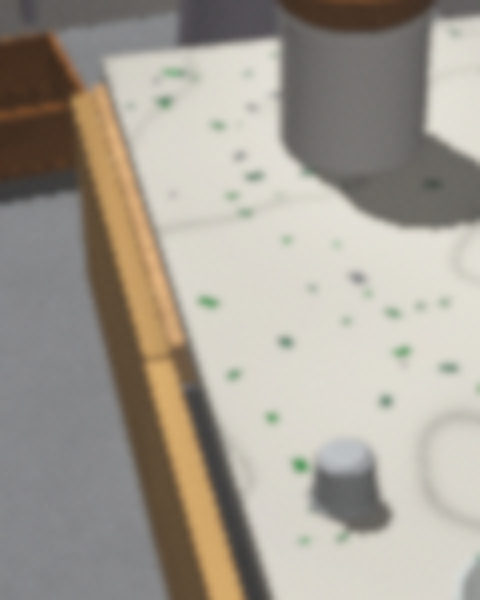

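The enlarged crop confirms it: the small silver capsule stands on the slab (top at about (0.575,-0.092), z 0.229). The front edge is about 0.526 along n, yaw is about -6.9°. I'll shut the fingers, turn square to the front and approach.

>>> step_arm(
  hand=[-1, -1, -1, -1, -1, -1, -1, -1, -1, -1, -1, -1, -1, -1, -1, -1, -1, -1, -1, -1],
  dp=[
    [0, 0, 0],
    [0, 0, 0],
    [0, 0, 0],
    [-0.015, -0.0345, 0],
    [-0.015, -0.0345, 0],
    [-0.015, -0.0345, 0],
    [-0.015, -0.0345, 0],
    [-0.015, -0.0345, 0],
    [-0.015, -0.0345, 0],
    [-0.015, -0.0345, 0],
    [-0.015, -0.0345, 0],
    [-0.015, -0.0345, 0],
    [-0.015, -0.0345, 0],
    [-0.015, -0.0345, 0],
    [-0.015, -0.0345, 0],
    [-0.015, -0.0345, 0],
    [-0.015, -0.0345, 0],
    [-0.015, -0.0345, 0],
    [-0.015, -0.0345, 0],
    [0, 0, 0],
  ],
  turn=[
    [0, 0, -0.107],
    [0, 0, -0.107],
    [0, 0, -0.107],
    [0, 0, 0],
    [0, 0, 0],
    [0, 0, 0],
    [0, 0, 0],
    [0, 0, 0],
    [0, 0, 0],
    [0, 0, 0],
    [0, 0, 0],
    [0, 0, 0],
    [0, 0, 0],
    [0, 0, 0],
    [0, 0, 0],
    [0, 0, 0],
    [0, 0, 0],
    [0, 0, 0],
    [0, 0, 0],
    [0, 0, 0],
  ],
)

```text
t: 2.1
position: [0.4393, -0.0147, 0.2077]
eef_rot: [[-0.992, 0.125, -0.001], [0.125, 0.992, -0.001], [0.001, -0.001, -1.0]]
contact_force: [0.2, -0.1, 0.6]
opening: 0.002
grasp_force: 0.0
```

Run:
```python
from h import *
b=load('d0'); yaw=np.radians(-6.9); n=np.array([np.cos(yaw),np.sin(yaw)]); t=np.array([-n[1],n[0]])
g=lambda P:(round(float(P[:2]@n),4),round(float(P[:2]@t),4))
print('edge',[g(onz(b,u,v,.2)) for u,v in [(246.3,105),(258,143),(268,180),(287.5,238.7)]])
print('far',[g(onz(b,u,v,.2)) for u,v in [(363,82),(551,350)]])
print('panel joint',g(onz(b,220+145/4,90+355/4,.175)))
s=env.state(); P=s['position']; print(s['t'],P,g(P),s['eef_rot'].round(3),s['contact_force'],s['opening'])
shot('side','d1'); shot('wrist','w1')
```

```text
edge [(0.5362, 0.4833), (0.5346, 0.2697), (0.5304, 0.1096), (0.532, -0.0832)]
far [(0.9092, 0.5528), (0.8503, -0.3926)]
panel joint (0.5104, 0.1552)
2.1 [ 0.43928648 -0.01474371  0.20766221] (0.4379, 0.0381) [[-0.992  0.125 -0.001]
 [ 0.125  0.992 -0.001]
 [ 0.001 -0.001 -1.   ]] [ 0.23674802 -0.10172343  0.6254291 ] 0.00193068778415094
```

View pics/d1.png

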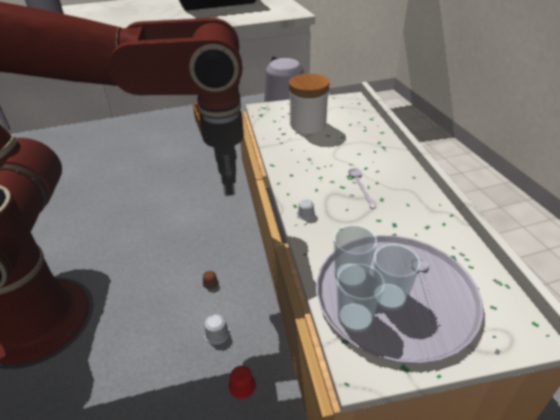

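The side view shows the shut fingers (228,190) hovering before the middle panel, the capsule (306,209) undisturbed. Next I lower to z about 0.152 and creep forward.

>>> step_arm(
  hand=[-1, -1, -1, -1, -1, -1, -1, -1, -1, -1, -1],
  dp=[
    [0, 0, 0.02],
    [0, 0, 0.02],
    [0, 0, 0.015],
    [-0.015, 0, 0],
    [-0.015, 0, 0],
    [-0.01, 0, 0],
    [-0.004, 0, 0],
    [-0.003, 0, 0],
    [-0.002, 0, 0],
    [-0.001, 0, 0],
    [0, 0, 0],
  ],
  turn=[
    [0, 0, 0],
    [0, 0, 0],
    [0, 0, 0],
    [0, 0, 0],
    [0, 0, 0],
    [0, 0, 0],
    [0, 0, 0],
    [0, 0, 0],
    [0, 0, 0],
    [0, 0, 0],
    [0, 0, 0],
  ],
)

```text
t: 3.3
position: [0.4885, -0.0174, 0.1531]
eef_rot: [[-0.993, 0.12, 0.0], [0.12, 0.993, 0.0], [-0.0, 0.0, -1.0]]
contact_force: [0.0, 0.3, 0.1]
opening: 0.004
grasp_force: 0.0
```

>>> step_arm(
  hand=[-1, -1, -1, -1, -1, -1],
  dp=[
    [-0.002, 0, 0],
    [-0.002, 0, 0],
    [-0.002, 0, 0],
    [-0.001, 0, 0],
    [-0.001, 0, 0],
    [0, 0, 0],
  ],
  turn=[
    [0, 0, 0],
    [0, 0, 0],
    [0, 0, 0],
    [0, 0, 0],
    [0, 0, 0],
    [0, 0, 0],
  ],
)

```text
t: 3.9
position: [0.4966, -0.0184, 0.1531]
eef_rot: [[-0.993, 0.119, -0.0], [0.119, 0.993, -0.0], [0.0, -0.0, -1.0]]
contact_force: [-0.4, -0.2, 0.3]
opening: 0.001
grasp_force: 0.0
```

>>> step_arm(
  hand=[-1, -1, -1, -1],
  dp=[
    [-0.001, 0, 0],
    [-0.001, 0, 0],
    [-0.001, 0, 0],
    [0, 0, 0],
  ],
  turn=[
    [0, 0, 0],
    [0, 0, 0],
    [0, 0, 0],
    [0, 0, 0],
  ],
)

```text
t: 4.3
position: [0.4997, -0.0188, 0.1531]
eef_rot: [[-0.993, 0.119, 0.0], [0.119, 0.993, 0.0], [-0.0, 0.0, -1.0]]
contact_force: [-0.1, 0.8, 0.3]
opening: -0.0
grasp_force: 0.0
```

>>> step_arm(
  hand=[-1, -1, -1, -1],
  dp=[
    [-0.001, 0, 0],
    [-0.001, 0, 0],
    [-0.001, 0, 0],
    [0, 0, 0],
  ],
  turn=[
    [0, 0, 0],
    [0, 0, 0],
    [0, 0, 0],
    [0, 0, 0],
  ],
)

```text
t: 4.7
position: [0.5026, -0.0192, 0.1531]
eef_rot: [[-0.993, 0.12, 0.0], [0.12, 0.993, 0.0], [-0.0, 0.0, -1.0]]
contact_force: [-0.0, 0.4, -1.3]
opening: 0.001
grasp_force: 0.0
```

>>> step_arm(
  hand=[-1, -1, -1, -1],
  dp=[
    [-0.001, 0, 0],
    [-0.001, 0, 0],
    [-0.001, 0, 0],
    [0, 0, 0],
  ],
  turn=[
    [0, 0, 0],
    [0, 0, 0],
    [0, 0, 0],
    [0, 0, 0],
  ],
)

```text
t: 5.1
position: [0.5056, -0.0195, 0.1531]
eef_rot: [[-0.993, 0.12, 0.0], [0.12, 0.993, -0.0], [-0.0, -0.0, -1.0]]
contact_force: [0.2, -0.3, -1.0]
opening: 0.003
grasp_force: 0.0
```

Run:
```python
from h import *
p,d=shot('side','d2'); cv2.imwrite('pics/c3.png',cv2.resize(p[100:250,190:340],None,fx=4,fy=4,interpolation=2))
```

```text
(no output)
```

View pics/c3.png

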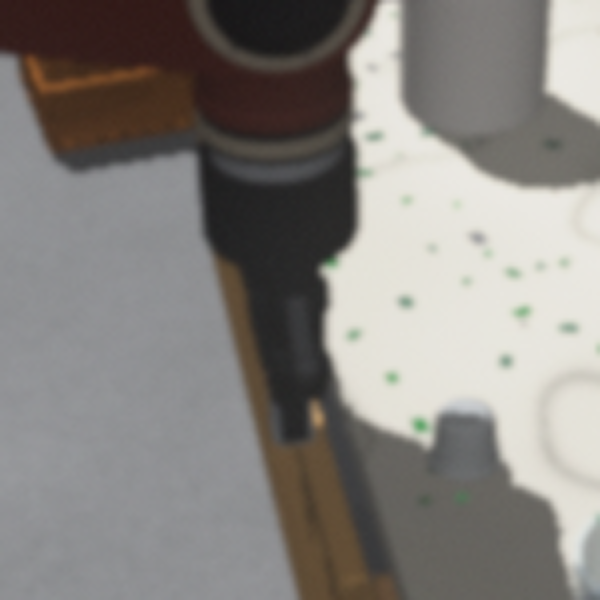

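The crop shows the fingertip (≈292,440 crop) just at the panel's outer top edge, the capsule (465,440) untouched. I keep creeping in.

>>> step_arm(
  hand=[-1, -1, -1, -1],
  dp=[
    [-0.001, 0, 0],
    [-0.001, 0, 0],
    [-0.001, 0, 0],
    [0, 0, 0],
  ],
  turn=[
    [0, 0, 0],
    [0, 0, 0],
    [0, 0, 0],
    [0, 0, 0],
  ],
)

```text
t: 5.55
position: [0.5086, -0.0199, 0.1531]
eef_rot: [[-0.993, 0.12, 0.0], [0.12, 0.993, -0.0], [-0.0, -0.0, -1.0]]
contact_force: [-0.6, 0.1, -0.6]
opening: -0.001
grasp_force: 0.0
```

>>> step_arm(
  hand=[-1, -1, -1],
  dp=[
    [-0.001, 0, 0],
    [-0.001, 0, 0],
    [0, 0, 0],
  ],
  turn=[
    [0, 0, 0],
    [0, 0, 0],
    [0, 0, 0],
  ],
)

```text
t: 5.85
position: [0.5106, -0.0201, 0.1531]
eef_rot: [[-0.993, 0.12, 0.0], [0.12, 0.993, 0.0], [-0.0, 0.0, -1.0]]
contact_force: [-0.4, -0.2, -0.7]
opening: -0.003
grasp_force: 0.0
```

Run:
```python
from h import *
yaw=np.radians(-6.9); n=np.array([np.cos(yaw),np.sin(yaw)]); t=np.array([-n[1],n[0]])
for f in ('d0','s0','d2'):
  z=load(f); v,u=np.mgrid[0:420,0:560]; d=z['d']; P=np.stack([u,v,np.ones_like(u)],-1)@np.linalg.inv(z['K']).T*d[...,None]
  W=(P-z['t'])@z['R']; N=W[...,:2]@n; T=W[...,:2]@t; Z=W[...,2]
  for lo,hi,tl,th in ((.165,.18,.16,.4),(.165,.18,-.06,.0),(.165,.18,.05,.13),(.165,.18,-.06,.13),(.10,.15,-.06,.14),(.05,.10,-.06,.14),(.05,.15,.16,.4),(.196,.205,-.06,.0),(.196,.205,.05,.13)):
    m=(d>0)&(Z>lo)&(Z<hi)&(T>tl)&(T<th)&(N>.4)&(N<.6)
    if m.sum()>3: print(f,lo,tl,m.sum(),np.percentile(N[m],[2,25,50,75]).round(4))
  m=(d>0)&(Z>.18)&(Z<.2)&(T>0)&(T<.06)&(N>.4)&(N<.6); 
  if f=='d2': print('finger',m.sum(), [np.percentile(N[m&(Z<c+.01)&(Z>=c)],[2,50,98]).round(4) for c in (.18,.19)] if m.sum()>9 else '')
```

```text
d0 0.165 0.16 410 [0.5082 0.5116 0.5167 0.5217]
d0 0.165 -0.06 172 [0.5077 0.5104 0.5148 0.5191]
d0 0.165 0.05 178 [0.5075 0.5105 0.5148 0.519 ]
d0 0.165 -0.06 480 [0.5076 0.5104 0.5148 0.519 ]
d0 0.1 -0.06 264 [0.5076 0.5078 0.5079 0.5081]
d0 0.05 -0.06 245 [0.5077 0.508  0.5081 0.5083]
d0 0.05 0.16 311 [0.5078 0.5081 0.5082 0.5084]
d0 0.196 -0.06 546 [0.5326 0.5448 0.5582 0.5744]
d0 0.196 0.05 681 [0.533  0.5481 0.5653 0.5824]
s0 0.165 0.16 182 [0.5055 0.5084 0.51   0.5117]
s0 0.165 -0.06 42 [0.5032 0.5079 0.5094 0.5115]
s0 0.165 0.05 62 [0.5053 0.5071 0.5095 0.5111]
s0 0.165 -0.06 138 [0.5038 0.5074 0.5095 0.5114]
s0 0.196 -0.06 288 [0.5317 0.5429 0.5589 0.5854]
s0 0.196 0.05 616 [0.5327 0.5484 0.5653 0.5827]
d2 0.165 -0.06 178 [0.5076 0.5104 0.5146 0.519 ]
d2 0.165 0.05 12 [0.5194 0.5209 0.5216 0.5226]
d2 0.165 -0.06 310 [0.5074 0.5103 0.5149 0.5195]
d2 0.1 -0.06 215 [0.5075 0.5078 0.5079 0.5081]
d2 0.05 -0.06 242 [0.5077 0.5079 0.5081 0.5083]
d2 0.05 0.16 178 [0.5078 0.5081 0.5082 0.5084]
d2 0.196 -0.06 543 [0.5327 0.5446 0.5578 0.5737]
d2 0.196 0.05 654 [0.534  0.5505 0.5667 0.5832]
finger 231 [array([0.4942, 0.5089, 0.5326]), array([0.4956, 0.5453, 0.5971])]
```

Run:
```python
from h import *
yaw=np.radians(-6.9); n=np.array([np.cos(yaw),np.sin(yaw)]); t=np.array([-n[1],n[0]])
z=load('d2'); K,R,T=z['K'],z['R'],z['t']
X=np.array([.5056,-.0195,.1531]); c=R@X+T; q=K@c/c[2]; print('tcp px',q[:2],'crop',(q[:2]-[190,100])*4)
for cu,cv in [(280,400),(292,400),(305,400),(280,425),(292,425),(305,425),(285,437),(270,350),(310,350),(318,410)]:
  W=px(z,190+cu/4,100+cv/4); print(cu,cv,'n',round(W[:2]@n,4),'t',round(W[:2]@t,4),'z',W[2].round(4))
p,d=shot('side','d3'); z=load('d3')
for u,v in [(262,195),(264,200),(266,205),(268,212),(272,225),(275,232)]:
  W=px(z,u,v); print('pan',u,v,round(W[:2]@n,4),round(W[:2]@t,4),W[2].round(4))
cv2.imwrite('pics/c4.png',cv2.resize(p[170:245,230:310],None,fx=8,fy=8,interpolation=2))
```

```text
tcp px [262.49543915 217.6427528 ] crop [289.98175661 470.57101119]
280 400 n 0.497 t 0.0095 z 0.2268
292 400 n 0.5064 t 0.0341 z 0.2063
305 400 n 0.5124 t 0.0294 z 0.2089
280 425 n 0.4987 t 0.0285 z 0.1956
292 425 n 0.5056 t 0.0335 z 0.1904
305 425 n 0.5114 t 0.0271 z 0.1944
285 437 n 0.501 t 0.0292 z 0.1867
270 350 n 0.4953 t 0.0233 z 0.2478
310 350 n 0.5096 t -0.013 z 0.2717
318 410 n 0.5241 t 0.0621 z 0.1748
pan 262 195 0.4986 -0.0116 0.2548
pan 264 200 0.5078 0.0297 0.2094
pan 266 205 0.5112 0.0282 0.1969
pan 268 212 0.515 0.0301 0.1759
pan 272 225 0.5155 -0.0117 0.1757
pan 275 232 0.5178 -0.0315 0.1738
```

View pics/c4.png

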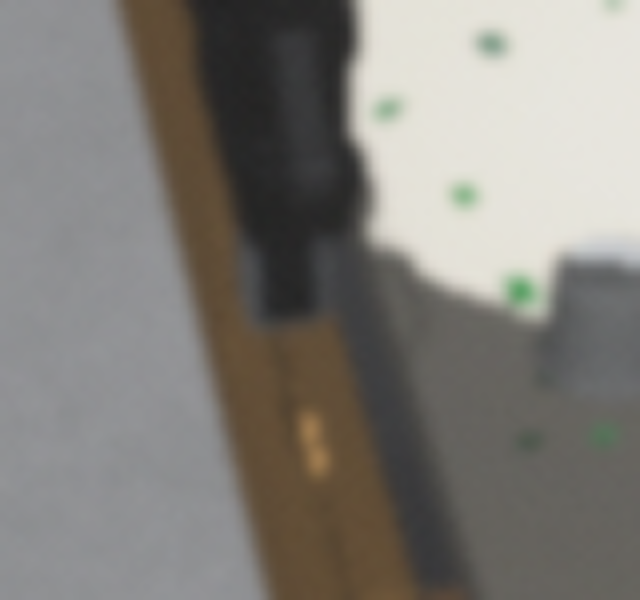

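Run:
```python
from h import *
yaw=np.radians(-6.9); n=np.array([np.cos(yaw),np.sin(yaw)]); t=np.array([-n[1],n[0]])
shot('scene','s3'); s=env.state(); print(s['position'],s['opening'],s['joint_pos'])
for f,tn,z0 in (('d1',.438,.2077),('d3',.5093,.1531),('s3',.5093,.1531)):
  z=load(f); v,u=np.mgrid[0:420,0:560]; d=z['d']; P=np.stack([u,v,np.ones_like(u)],-1)@np.linalg.inv(z['K']).T*d[...,None]
  W=(P-z['t'])@z['R']; N=W[...,:2]@n; T=W[...,:2]@t; Z=W[...,2]
  m=(d>0)&(abs(N-tn)<.03)&(abs(T-.039)<.03)&(Z>.1)
  print(f)
  for k in range(-3,8):
    a=z0+.01*k; q=m&(Z>=a)&(Z<a+.01)
    if q.any(): print(round(a,3),q.sum(),N[q].min().round(4),N[q].max().round(4),T[q].min().round(4),T[q].max().round(4))
```

```text
[ 0.51042865 -0.02007713  0.15307474] 0.004288222435573466 [-1.06046430e+01 -1.05599889e+01  1.10682612e+02  9.13271748e-05
  7.98843226e+01 -9.37392977e+01]
d1
0.228 14 0.429 0.4489 0.0296 0.0351
0.238 45 0.428 0.4499 0.0239 0.0406
0.248 46 0.4282 0.4486 0.0235 0.034
0.258 31 0.4294 0.449 0.0232 0.0335
0.268 3 0.4264 0.4365 0.0118 0.0441
0.278 10 0.4255 0.4521 0.0092 0.0288
d3
0.123 17 0.5075 0.5083 0.0121 0.0644
0.133 13 0.5074 0.5082 0.0126 0.0594
0.143 11 0.5073 0.5081 0.0091 0.0674
0.153 12 0.5076 0.5081 0.0164 0.0551
0.163 10 0.5074 0.5202 0.0131 0.0408
0.173 78 0.5012 0.5235 0.0092 0.0402
0.183 57 0.4992 0.5329 0.0175 0.0621
0.193 109 0.4991 0.5392 0.0098 0.0664
0.203 25 0.4994 0.5208 0.0263 0.0426
0.213 6 0.4968 0.5199 0.0147 0.0491
0.223 25 0.4966 0.5172 0.0094 0.0465
s3
0.163 2 0.5034 0.5105 0.0571 0.0631
0.173 32 0.5045 0.5166 0.0093 0.0683
0.183 18 0.5085 0.5192 0.0287 0.0549
0.193 75 0.504 0.5382 0.0091 0.0672
0.203 27 0.5086 0.5369 0.014 0.0685
0.213 23 0.5107 0.5213 0.0123 0.0578
0.223 70 0.4979 0.5241 0.0094 0.0684
```

The depth images show the real fingertips about 25 mm higher than the reported TCP (d1: lowest finger point about 0.23 against 0.208). So the fingers passed above the panel. I'll back off, go lower, and retry.

>>> step_arm(
  hand=[-1, -1, -1, -1, -1, -1, -1],
  dp=[
    [0.01, 0, 0],
    [0.01, 0, 0],
    [0.01, 0, 0],
    [0, 0, 0.01],
    [0, 0, 0.01],
    [0, 0, 0.01],
    [0, 0, 0],
  ],
  turn=[
    [0, 0, 0],
    [0, 0, 0],
    [0, 0, 0],
    [0, 0, 0],
    [0, 0, 0],
    [0, 0, 0],
    [0, 0, 0],
  ],
)

```text
t: 6.65
position: [0.4792, -0.0162, 0.1204]
eef_rot: [[-0.993, 0.12, -0.004], [0.12, 0.993, 0.001], [0.004, 0.0, -1.0]]
contact_force: [0.5, -0.2, -0.1]
opening: -0.003
grasp_force: 0.0
```

```bash
cat > fin.py <<'E'
from h import *
import sys
yaw=np.radians(-6.9); n=np.array([np.cos(yaw),np.sin(yaw)]); t=np.array([-n[1],n[0]])
def cloud(f):
  z=load(f); v,u=np.mgrid[0:420,0:560]; d=z['d']; P=np.stack([u,v,np.ones_like(u)],-1)@np.linalg.inv(z['K']).T*d[...,None]
  W=(P-z['t'])@z['R']; return W[...,:2]@n,W[...,:2]@t,W[...,2],d>0
E
python3 - <<'E'
from fin import *
s=env.state();P=s['position'];print(s['t'],P,P[:2]@n,P[:2]@t,s['contact_force']); shot('side','d4')
N,T,Z,ok=cloud('d4'); m=ok&(abs(N-P[:2]@n)<.022)&(abs(T-.039)<.03)&(Z>.08); print(np.sort(Z[m])[:12].round(4),N[m].max())
E
```

```text
6.65 [ 0.47915792 -0.01624915  0.12042813] 0.47763966442460937 0.041433052210682345 [ 0.46919985 -0.23308961 -0.12565029]
[0.1451 0.1454 0.1455 0.1461 0.1461 0.1469 0.1474 0.1481 0.1483 0.1484
 0.1496 0.1497] 0.4996197104031254
```

>>> step_arm(
  hand=[-1, -1, -1, -1, -1, -1],
  dp=[
    [-0.007, 0, 0],
    [-0.006, 0, 0],
    [-0.003, 0, 0],
    [-0.002, 0, 0],
    [-0.001, 0, 0],
    [0, 0, 0],
  ],
  turn=[
    [0, 0, 0],
    [0, 0, 0],
    [0, 0, 0],
    [0, 0, 0],
    [0, 0, 0],
    [0, 0, 0],
  ],
)

```text
t: 7.3
position: [0.4992, -0.0188, 0.1232]
eef_rot: [[-0.993, 0.119, -0.001], [0.119, 0.993, -0.0], [0.001, -0.0, -1.0]]
contact_force: [-4.4, 0.4, 4.3]
opening: -0.003
grasp_force: 2.2
```

>>> step_arm(
  hand=[-1, -1, -1, -1],
  dp=[
    [-0.001, 0, 0],
    [-0.001, 0, 0],
    [-0.001, 0, 0],
    [0, 0, 0],
  ],
  turn=[
    [0, 0, 0],
    [0, 0, 0],
    [0, 0, 0],
    [0, 0, 0],
  ],
)

```text
t: 7.7
position: [0.5023, -0.0191, 0.1233]
eef_rot: [[-0.993, 0.119, -0.0], [0.119, 0.993, -0.0], [0.0, -0.0, -1.0]]
contact_force: [-3.5, 0.5, 3.4]
opening: 0.001
grasp_force: 2.3
```

>>> step_arm(
  hand=[-1, -1, -1, -1, -1],
  dp=[
    [-0.001, 0, 0],
    [-0.001, 0, 0],
    [-0.001, 0, 0],
    [0, 0, 0],
    [0, 0, 0],
  ],
  turn=[
    [0, 0, 0],
    [0, 0, 0],
    [0, 0, 0],
    [0, 0, 0],
    [0, 0, 0],
  ],
)

```text
t: 8.2
position: [0.5046, -0.0194, 0.1233]
eef_rot: [[-0.993, 0.119, -0.002], [0.119, 0.993, 0.0], [0.002, -0.0, -1.0]]
contact_force: [-7.3, 0.3, 5.8]
opening: -0.002
grasp_force: 4.0
```

Force is up at the stop. I back off.

>>> step_arm(
  hand=[-1, -1, -1, -1, -1, -1, -1, -1, -1, -1, -1, -1, -1, -1, -1, -1, -1],
  dp=[
    [0.01, 0, 0],
    [0.02, 0, 0],
    [0.025, 0, 0],
    [0.025, 0, 0],
    [0.025, 0, 0],
    [0.015, 0, -0.01],
    [0, 0, -0.03],
    [0, 0, -0.03],
    [0, 0, -0.03],
    [0, 0, -0.03],
    [0, 0, -0.03],
    [0, 0, -0.03],
    [0, 0, -0.02],
    [0, 0, 0],
    [0, 0, 0],
    [0, 0, 0],
    [0, 0, 0],
  ],
  turn=[
    [0, 0, 0],
    [0, 0, 0],
    [0, 0, 0],
    [0, 0, 0],
    [0, 0, 0],
    [0, 0, 0],
    [0, 0, 0],
    [0, 0, 0],
    [0, 0, 0],
    [0, 0, 0],
    [0, 0, 0],
    [0, 0, 0],
    [0, 0, 0],
    [0, 0, 0],
    [0, 0, 0],
    [0, 0, 0],
    [0, 0, 0],
  ],
)

```text
t: 9.9
position: [0.3858, -0.005, 0.3312]
eef_rot: [[-0.993, 0.119, -0.002], [0.119, 0.993, 0.001], [0.002, 0.0, -1.0]]
contact_force: [-0.2, -0.2, -0.5]
opening: -0.002
grasp_force: 0.0
```

Run:
```python
from fin import *
s=env.state();P=s['position'];print(s['t'],P,P[:2]@n,P[:2]@t,s['contact_force']); p,_=shot('side','d5'); shot('scene','s5')
for f in ('d5','s5'):
  N,T,Z,ok=cloud(f)
  m=ok&(Z>.221)&(Z<.236)&(N>.5)&(N<.66)&(T>-.11)&(T<.14)
  print(f,m.sum(),N[m].min(),N[m].max(),T[m].min(),T[m].max())
  m=ok&(Z>.13)&(Z<.18)&(T>-.05)&(T<.12)&(N>.38)&(N<.55); print('pan',N[m].min(),Z[m].max())
```

```text
9.9 [ 0.38584245 -0.00500535  0.33120172] 0.3836492504730887 0.041384789757815725 [-0.1792579  -0.24624184 -0.54949678]
d5 144 0.566955859926521 0.5958035857946212 -0.038119737555142114 -0.00855654562512616
pan 0.4352996818455703 0.1618101222508098
s5 93 0.5630643023468273 0.5952573440129872 -0.03460766339178399 -0.0067544122153862605
pan 0.4298517284320789 0.16538376487523881
```

View pics/d5.png

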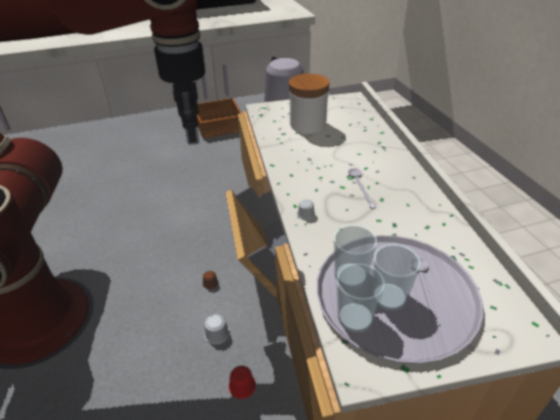

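The bin stands open and the capsule (306,209) is still on the slab. Next I move over behind the capsule with the fingers slightly apart as a cradle, then descend.

>>> step_arm(
  hand=[-0.53, -0.53, -0.53, -0.53, -0.53, -0.53, -0.53, -0.53, -0.53, -0.53, -0.53, -0.53, -0.53, -0.53, -0.53, -0.53, -0.53, -0.53],
  dp=[
    [-0.025, -0.0064, 0],
    [-0.025, -0.0064, 0],
    [-0.025, -0.0064, 0],
    [-0.025, -0.0064, 0],
    [-0.025, -0.0064, 0],
    [-0.025, -0.0064, 0],
    [-0.025, -0.0064, 0],
    [-0.025, -0.0064, 0],
    [-0.025, -0.0064, 0],
    [-0.025, -0.0064, 0],
    [0, 0, 0],
    [0, 0, 0.02],
    [0, 0, 0.02],
    [0, 0, 0.02],
    [0, 0, 0.02],
    [0, 0, 0.02],
    [0, 0, 0.015],
    [0, 0, 0],
  ],
  turn=[
    [0, 0, 0],
    [0, 0, 0],
    [0, 0, 0],
    [0, 0, 0],
    [0, 0, 0],
    [0, 0, 0],
    [0, 0, 0],
    [0, 0, 0],
    [0, 0, 0],
    [0, 0, 0],
    [0, 0, 0],
    [0, 0, 0],
    [0, 0, 0],
    [0, 0, 0],
    [0, 0, 0],
    [0, 0, 0],
    [0, 0, 0],
    [0, 0, 0],
  ],
)

```text
t: 11.8
position: [0.625, -0.0979, 0.2147]
eef_rot: [[-0.993, 0.119, -0.005], [0.119, 0.993, 0.002], [0.006, 0.001, -1.0]]
contact_force: [-0.9, 1.0, -1.2]
opening: 0.237
grasp_force: 0.0
```

Run:
```python
from fin import *
s=env.state();P=s['position'];print(s['t'],P,P[:2]@n,P[:2]@t,s['contact_force'],s['opening']); p,_=shot('side','d6'); shot('scene','s6')
for f in ('d6','s6'):
  N,T,Z,ok=cloud(f)
  m=ok&(Z>.207)&(Z<.28)&(N>.61)&(N<.66)&(T>-.07)&(T<.03)
  print(f,np.sort(Z[m])[:10].round(4),N[m].min(),N[m].max(),T[m].min(),T[m].max())
cv2.imwrite('pics/c6.png',np.hstack([cv2.resize(p[120:240,260:380],None,fx=3.3,fy=3.3,interpolation=2),cv2.resize(load('s6')['p'][130:250,170:290],None,fx=3.3,fy=3.3,interpolation=2)]))
```

```text
11.8 [ 0.62495756 -0.09791583  0.21470993] 0.6321945036372285 -0.022126235881435353 [-0.87677466  0.95752575 -1.2304772 ] 0.23703214949476403
d6 [0.2376 0.2379 0.2386 0.2388 0.2389 0.2394 0.2406 0.2409 0.2411 0.2413] 0.6216857189388418 0.6447340590534878 -0.04809372202227561 -0.0008859047060630169
s6 [0.2071 0.2091 0.2417 0.2424 0.2441 0.2445 0.2448 0.2449 0.2453 0.2453] 0.6188136178859387 0.6450324841170206 -0.048004960288295546 0.0035467253179116746
```

View pics/c6.png

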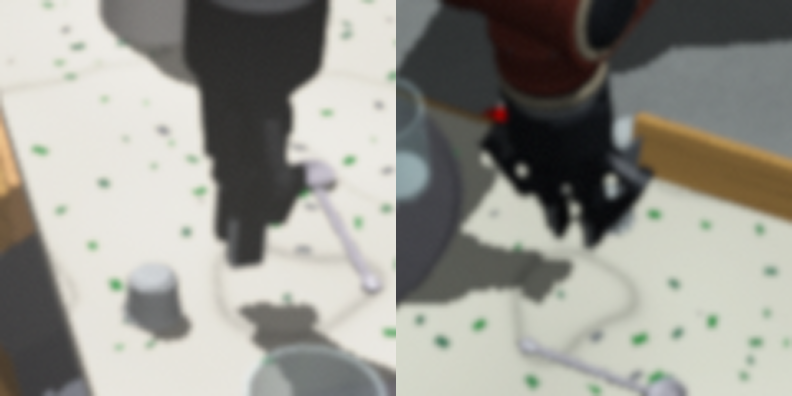

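The view shows the fingertips hovering behind the capsule, clear of the spoon, with tips at about z 0.238. I lower 29 mm and begin the push slowly.

>>> step_arm(
  hand=[-0.53, -0.53, -0.53, -0.53, -0.53, -0.53, -0.53, -0.53, -0.53, -0.53, -0.53],
  dp=[
    [0, 0, 0.01],
    [0, 0, 0.01],
    [0, 0, 0.005],
    [0, 0, 0.003],
    [0, 0, 0],
    [0.005, 0, 0],
    [0.005, 0, 0],
    [0.005, 0, 0],
    [0.004, 0, 0],
    [0.004, 0, 0],
    [0, 0, 0],
  ],
  turn=[
    [0, 0, 0],
    [0, 0, 0],
    [0, 0, 0],
    [0, 0, 0],
    [0, 0, 0],
    [0, 0, 0],
    [0, 0, 0],
    [0, 0, 0],
    [0, 0, 0],
    [0, 0, 0],
    [0, 0, 0],
  ],
)

```text
t: 13.0
position: [0.6036, -0.0957, 0.1903]
eef_rot: [[-0.993, 0.12, 0.0], [0.12, 0.993, -0.0], [-0.0, -0.0, -1.0]]
contact_force: [0.2, -0.1, -0.5]
opening: 0.234
grasp_force: 0.0
```

```bash
cat > cap.py <<'E'
from fin import *
f=sys.argv[1]
s=env.state();P=s['position'];print(s['t'],P,P[:2]@n,P[:2]@t,s['contact_force'],s['opening']); shot('side',f)
N,T,Z,ok=cloud(f); a=P[:2]@n
m=ok&(Z>.204)&(Z<.28)&(abs(N-a)<.014)&(abs(T-P[:2]@t)<.045); print('tip',np.sort(Z[m])[:8].round(4))
m=ok&(Z>.221)&(Z<.232)&(N>.5)&(N<a-.012)&(T>-.11)&(T<.14)
if m.any(): print('cap',m.sum(),N[m].min(),N[m].max(),T[m].min(),T[m].max())
E
python3 cap.py d7
```

```text
13.0 [ 0.60361718 -0.09573383  0.19026421] 0.6107465456979165 -0.0225238062330563 [ 0.15499909 -0.13817761 -0.48403273] 0.23360464845207568
tip [0.204  0.2053 0.2064 0.2142 0.2146 0.2147 0.2148 0.215 ]
cap 141 0.5680733409070974 0.5955123483516125 -0.037982171045323185 -0.007201281593131364
```

>>> step_arm(
  hand=[-0.53, -0.53, -0.53, -0.53, -0.53, -0.53, -0.53, -0.53, -0.53, -0.53, -0.53],
  dp=[
    [0, 0, 0.003],
    [0.003, 0, 0],
    [0.003, 0, 0],
    [0.003, 0, 0],
    [0.003, 0.001, 0],
    [0.003, 0.001, 0],
    [0.003, 0.001, 0],
    [0.003, 0.001, 0],
    [0.003, 0.001, 0],
    [0.003, 0.001, 0],
    [0, 0, 0],
  ],
  turn=[
    [0, 0, 0],
    [0, 0, 0],
    [0, 0, 0],
    [0, 0, 0],
    [0, 0, 0],
    [0, 0, 0],
    [0, 0, 0],
    [0, 0, 0],
    [0, 0, 0],
    [0, 0, 0],
    [0, 0, 0],
  ],
)

```text
t: 14.15
position: [0.5777, -0.0864, 0.1871]
eef_rot: [[-0.993, 0.119, -0.0], [0.119, 0.993, 0.0], [0.0, 0.0, -1.0]]
contact_force: [0.5, -1.4, -0.1]
opening: 0.234
grasp_force: 0.0
```

```bash
python3 cap.py d8
```

```text
14.15 [ 0.57767013 -0.08644293  0.18714529] 0.5838712423583478 -0.01641738769448896 [ 0.48692618 -1.42276797 -0.14587248] 0.23393855607383607
tip [0.204  0.2044 0.2044 0.2062 0.2065 0.2065 0.2075 0.2082]
cap 133 0.5470489389404662 0.5717286619995052 -0.03236860604039748 -0.0025208453227773832
```

The capsule follows in the cradle. I keep pushing.

>>> step_arm(
  hand=[-0.53, -0.53, -0.53, -0.53, -0.53, -0.53, -0.53, -0.53, -0.53, -0.53, -0.53, -0.53, -0.53, -0.53, -0.53, -0.53],
  dp=[
    [0.003, 0.001, 0],
    [0.003, 0.001, 0],
    [0.003, 0.001, 0],
    [0.003, 0.001, 0],
    [0.003, 0.001, 0],
    [0.003, 0.001, 0],
    [0.003, 0.001, 0],
    [0.003, 0.001, 0],
    [0.003, 0.001, 0],
    [0.003, 0.001, 0],
    [0.003, 0.001, 0],
    [0.003, 0.001, 0],
    [0.003, 0.001, 0],
    [0.003, 0.001, 0],
    [0, 0, 0],
    [0, 0, 0],
  ],
  turn=[
    [0, 0, 0],
    [0, 0, 0],
    [0, 0, 0],
    [0, 0, 0],
    [0, 0, 0],
    [0, 0, 0],
    [0, 0, 0],
    [0, 0, 0],
    [0, 0, 0],
    [0, 0, 0],
    [0, 0, 0],
    [0, 0, 0],
    [0, 0, 0],
    [0, 0, 0],
    [0, 0, 0],
    [0, 0, 0],
  ],
)

```text
t: 15.8
position: [0.5379, -0.0677, 0.1871]
eef_rot: [[-0.993, 0.119, 0.0], [0.119, 0.993, -0.0], [-0.0, -0.0, -1.0]]
contact_force: [0.5, -0.1, -0.0]
opening: 0.235
grasp_force: 0.0
```

```bash
python3 cap.py d9
python3 - <<'E'
from h import *
p=load('d9')['p']; cv2.imwrite('pics/c9.png',cv2.resize(p[130:310,210:370],None,fx=3.3,fy=3.3,interpolation=2))
E
```

```text
15.8 [ 0.53793625 -0.06769546  0.18713287] 0.5421728770458292 -0.002579200234996815 [ 0.48082981 -0.09651347 -0.04120138] 0.23468991262994188
tip [0.2105 0.2112 0.2112 0.2113 0.2119 0.2124 0.2128 0.2131]
```

View pics/c9.png

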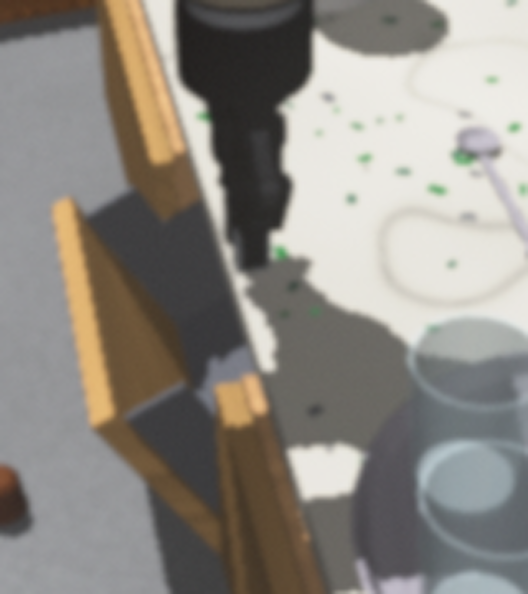

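The capsule is gone from the slab, so presumably it is in the bin (grey bucket at ≈(160,250) in the crop). I raise clear and check with the wrist camera.

>>> step_arm(
  hand=[-0.53, -0.53, -0.53, -0.53, -0.53, -0.53, -0.53, -0.53, -0.53, -0.53],
  dp=[
    [0, 0, -0.02],
    [0, 0, -0.03],
    [0, 0, -0.03],
    [0, 0, -0.03],
    [0, 0, -0.03],
    [0.02, 0, -0.02],
    [0.03, 0, 0],
    [0.01, 0, 0],
    [0, 0, 0],
    [0, 0, 0],
  ],
  turn=[
    [0, 0, 0],
    [0, 0, 0],
    [0, 0, 0],
    [0, 0, 0],
    [0, 0, 0],
    [0, 0, 0],
    [0, 0, 0],
    [0, 0, 0],
    [0, 0, 0],
    [0, 0, 0],
  ],
)

```text
t: 16.85
position: [0.4786, -0.0606, 0.3463]
eef_rot: [[-0.993, 0.12, -0.001], [0.12, 0.993, 0.0], [0.001, 0.0, -1.0]]
contact_force: [-0.2, 0.4, 0.1]
opening: 0.23
grasp_force: 0.0
```

Run:
```python
from h import *
p,_=shot('wrist','w9'); q,_=shot('scene','s9'); shot('side','d9b')
cv2.imwrite('pics/c10.png',np.hstack([cv2.resize(p,(533,400)),cv2.resize(q[130:250,180:260],(266,400),interpolation=2)]))
```

```text
(no output)
```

View pics/c10.png

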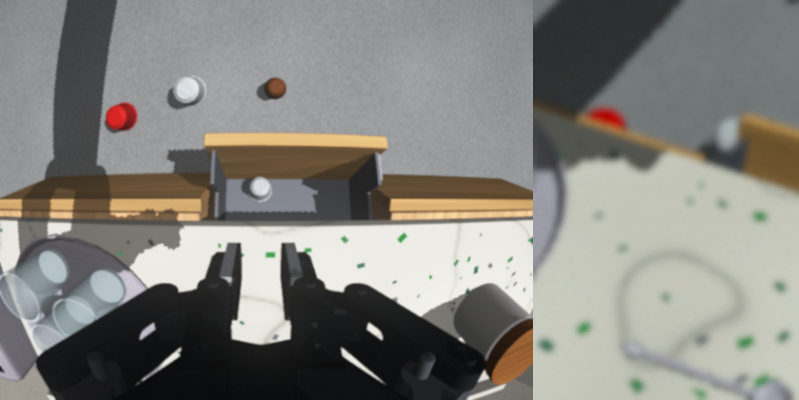

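The wrist view shows the capsule standing in the open bin at (260,187), and the bystanders in place. The robot touches nothing, so I hand in.

```bash
python3 -c "
from bench import env
print(env.sign_off())"
```

```text
the job is handed in; nothing more can be done
None
```

The bin is tilted out with the capsule standing in its bucket; the tray, glasses, canister and spoons look undisturbed, and the job is handed in at about 17 s (no verdict was returned).

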